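# Scrub out the slanted parts beaker and pack the brush away

## Task

Take the brush out of its pot and scrub out the steel beaker that leans in the slanted wash rack: push the brush straight down to the beaker's floor three times, drawing it up by at least 60 mm between the strokes with its tip still inside, and leave the beaker seated in the rack. Then pack the brush away upright, head down, in the one cell of the wooden box that is still free (a cork pad lies in it): set it down on the pad and let go, do not drop it. Leave the things in the box and the spray bottle, the pipe coupling and the screwdriver where they are.

Things in the scene. Friction and masses are not known exactly. Their poses are not given: they have to be found in the camera images.
- brush: bottle brush, 200 mm long, about 90 g, standing upright head down in the pot. Origin: centre of the flat tip of the head (the underside); z runs along the brush to the handle. Rigid black head, 42 mm diameter, z 0 to 75 mm; steel shaft, 10 mm diameter, z 75 to 122 mm; square wooden handle, 22 x 22 mm (flats face its x and y), z 122 to 200 mm. Stands freely on its flat tip.
- pot: fixed white round pot that the brush starts in: 64 mm outside, 54 mm inside diameter, 65 mm high, inner floor at 6 mm, foot flange 84 mm diameter. Origin: centre of its underside.
- beaker: open steel beaker, loose in the slanted rack, about 0.35 kg: 76 mm outside, 68 mm inside diameter, 120 mm high, inner floor at z = 5 mm. Origin: centre of its underside; z is its axis and points out of its mouth, leaning 35 degrees from vertical, to the rack's -x side, which is to the robot's right or half right and towards the robot.
- rack: fixed slanted wash rack: steel base 150 x 130 mm and a white square socket 89 mm wide, 65 mm deep, tilted 35 degrees, in which the beaker sits loosely (mouth to the rack's -x); the whole with the beaker is about 165 mm high. Origin: on the table under the socket's bottom centre; z up.
- rack_seat (a point): point of the rack where the centre of the beaker's underside lies when seated.
- box: fixed open wooden box, 123 x 123 mm, 80 mm high, walls and dividers 5 mm, inner floor at 5 mm; a cross of dividers as high as the walls makes four cells 54 x 54 mm, centred at x, y = +-29.5 mm. Origin: centre of its underside. Three cells hold the jar, the can and the battery.
- pad: fixed cork pad 46 x 46 x 4 mm lying in the middle of the one free cell of the box, its sides parallel to the box's. Origin: centre of its underside (5 mm above the table).
- jar: amber jar with white lid standing in a cell of the box, 46 mm diameter, 95 mm high; origin: centre of its underside. Leave alone.
- can: aluminium can standing in a cell of the box, 45 mm diameter, 110 mm high; origin: centre of its underside. Leave alone.
- battery: grey battery block standing in a cell of the box, 42 x 42 x 100 mm; origin: centre of its underside. Leave alone.
- spray: white spray bottle with blue head standing on the bench, 60 mm diameter, 180 mm high; origin: centre of its underside. Leave alone.
- coupling: orange plastic pipe coupling standing on the bench, 84 mm diameter, 85 mm high; origin: centre of its underside. Leave alone.
- driver: screwdriver lying on the bench at the far side, about 200 mm long and 26 mm thick; origin: its middle, on the bench. Leave alone.

How it is judged:
On the way, in this order (a step that is already met when the one before it is completed fails the run):
1. the held brush's tip is at the beaker's floor (within 13 mm), first time (x of brush in the frame of beaker between -0.03 and 0.03 m and y of brush in the frame of beaker between -0.03 and 0.03 m and z of brush in the frame of beaker between -0.005 and 0.018 m and contact force between the fingers and brush above 0.5 N), for 0.05 s.
2. the held brush is drawn up, its tip 50 mm or more above the beaker's floor but still inside, first time (x of brush in the frame of beaker between -0.03 and 0.03 m and y of brush in the frame of beaker between -0.03 and 0.03 m and z of brush in the frame of beaker between 0.055 and 0.118 m and contact force between the fingers and brush above 0.5 N), for 0.02 s.
3. the held brush's tip is at the beaker's floor (within 13 mm), second time (all of step 1), for 0.05 s.
4. the held brush is drawn up, its tip 50 mm or more above the beaker's floor but still inside, second time (all of step 2), for 0.02 s.
5. the held brush's tip is at the beaker's floor (within 13 mm), third time (all of step 3), for 0.05 s.
At the end, for the whole second after the job is handed in: The brush stands, released and at rest, upright (within 0.2 rad) on the cork pad in the box's free cell (tip within 15 mm of the pad's centre and no more than 12 mm above the pad's underside), and the beaker is seated in the rack (underside centre within 15 mm of rack_seat) (horizontal distance between brush and pad below 0.015 m and z of brush in the frame of pad below 0.012 m and angle between brush's own z axis and vertical below 0.2 rad and linear speed of brush below 0.03 m/s and distance between beaker and rack_seat below 0.015 m); the robot touches nothing.
It fails at once if the beaker is pulled or knocked out of its place in the slanted rack (more than 30 mm) (distance between beaker and rack_seat above 0.03 m).
It fails at once if the brush is dropped (moves faster than 0.5 m/s without being held) (linear speed of brush above 0.5 m/s and contact force between the fingers and brush below 0.1 N).
It fails at once if a thing standing in the box is taken out or knocked about (moved more than 30 mm) (distance of any of jar, can, battery from where it was at the start of the episode above 0.03 m).
It fails at once if the spray bottle, the pipe coupling or the screwdriver is moved by more than 30 mm (distance of any of spray, coupling, driver from where it was at the start of the episode above 0.03 m).
It also fails if it takes over 59 s, if anything falls off the work surface, if the arm or the gripper's body presses on something with over 40 N, if the wrist force passes 120 N, or if a joint passes its speed limit or range.

## Robot

A 6-joint arm with a two-finger parallel gripper is mounted at the origin on the work surface. World frame = base frame: x ahead of the robot, y to its left, z up, the work surface at z = 0. Lengths are in m, angles in rad, forces in N, time in s.
With the tool pointing down it reaches from about 0.35 to 1 m from the base axis. Payload 7.1 kg.
Tool frame: the origin (TCP) lies at the very end of the fingers, on their centre line; the grasp point (between the pads) lies 19 mm behind it; z points along the fingers, y is the line along which they close (so a half turn about z gives the same grasp; the last joint's range is limited). The gripper opens to 85 mm and grips with 20 to 120 N. Pads are 22 mm wide; open, the fingers measure 114 mm over their backs; the gripper's body (76 mm by 85 mm) begins 54 mm behind the grasp point. The pads swing forward as they close: fully open they stand 13 mm farther back than shut.
Start: joints at [-1.295, 0.423, 1.63, -0, 1.089, -0.019], TCP at [0.182, -0.598, 0.193] pointing down, gripper open.
Joint ranges: [-3, 3], [-0.9, 2.11], [0.09, 2.58], [-1.31, 4.45], [0.11, 2.69], [-2.54, 2.54]. Speed limits (rad/s): [2.39, 2.39, 3.01, 3.14, 3.14, 3.14].

## Interface

Orientations are given as a rotation vector (axis times angle).
In Python, from rig import get_obs, viewer, order gives the robot as it stands. The module is installed in compiled form; this text tells all that it offers.
- The arm moves only by the tool arm_command, never from a script. Its argument "commands" is text: rows parted by semicolons, each of 5 numbers parted by spaces: the shift along the tool's x, y, z in mm, then the turn about the tool's z in degrees, then the opening, from -1 (shut) to 1 (fully open). In form: tx ty tz yaw hand; .... A call has 1 to 5 rows; each row shifts and turns the commanded pose from where the row before left it, along the tool's axes as they then stand; what a row does not reach is not made up. A row lasts 1/8 s, in which the tool goes at most 62.5 mm and 10.7 degrees, less where a joint would pass 70% of its speed; a pose out of reach is approached as far as the arm can. A call with a gripper value outside its range is refused whole. The fingers move at their own pace and stop on an object; "squeeze" is the grip in N (left out, the last holds). Time passes only in rows, so rows that do not move let the fingers close. It gives the time, the measured TCP pose, the force, the opening and the grip force at its end, in the units of the state.
- get_obs(): the state, without advancing time (a new reading comes with each control period).
- viewer.camera(name): name is "scene" or "side" or "wrist"; returns the picture (400x640x3 uint8, red, green, blue); there is no depth.
- viewer.calibration(name): a dict with "fx", "fy", "cx", "cy" (pixels), "k1" (the pictures are not rectified: a ray, as slopes to the right and down, at radius r is drawn at 1 + k1 r^2 times it, then the intrinsics apply), "origin" and "rotation" of the camera in the world. Camera axes: x right, y up, looking along -z (the intrinsics and any distortion apply to the point x, -y, -z); pixel columns grow to the right and rows downward; lengths in m; the calibration is good to about 2 mm. A picture is of the moment at which its call begins: read the wrist's pose just before it. calibration takes no time and is no camera call; for the wrist camera it gives the pose at the moment of the call.
- order.close_job(): hands the job in; it is judged then, once.
The state is a dict: "clock": time; "joint_pos": joint angles; "dq": joint speeds; "joint_efforts": joint torques, N m; "eef_pos": TCP position; "tool_rot": TCP orientation; "wrist_force": force on the tool from outside, world axes, zero at the start; "moment": the same for the moment, N m; "finger_gap": finger opening in m; "gripper_force": force on a finger pad.
Only numpy, scipy, OpenCV 4.12 (cv2) and the standard library are available. Lean on these libraries where they do the work, as an engineer would, in place of code of your own. Each camera call takes 0.05 s, during which the arm holds its last target. There are 200 camera calls.

## Working session

There is one attempt and no reset: what is moved stays moved. The work goes in short steps, Python scripts to look and compute and a tool call to move; the robot and the scene stay as the last step left them, time stands still between calls to the robot, and variables do not carry over. Pictures are saved under pics/ and viewed, at most 10 in all, crops included, and the job is handed in when it is done.

Besides the shell and the picture viewer there is one more tool, called after "Emit:" by a JSON object that holds its "op" and its "data". arm_command: Moves the arm, as the interface text tells. Its arguments: {"type":"object","properties":{"commands":{"type":"string"},"squeeze":{"type":"number"}},"required":["commands"]}

```bash
mkdir -p pics
cat > h.py <<'E'
import numpy as np, cv2
from rig import get_obs, viewer, order
from scipy.spatial.transform import Rotation as R
def snap(n,f):
    c=viewer.calibration(n); im=viewer.camera(n); np.save('pics/'+f+'.npy',im); cv2.imwrite('pics/'+f+'.png',im[:,:,::-1]); return c,im
def rot(c):
    r=np.array(c['rotation']); return r if r.shape==(3,3) else (R.from_rotvec(r).as_matrix() if r.size==3 else r.reshape(3,3))
def ray(c,u,v):
    K=np.array([[c['fx'],0,c['cx']],[0,c['fy'],c['cy']],[0,0,1]])
    p=cv2.undistortPoints(np.array([[[u,v]]],float),K,np.array([c['k1'],0,0,0.]))[0,0]
    return rot(c)@np.array([p[0],-p[1],-1.])
def onz(c,u,v,z):
    d=ray(c,u,v); o=np.array(c['origin']); return o+d*(z-o[2])/d[2]
def proj(c,P):
    q=(np.atleast_2d(P)-np.array(c['origin']))@rot(c); s=np.c_[q[:,0],-q[:,1]]/-q[:,2:]
    s=s*(1+c['k1']*(s**2).sum(1,keepdims=True)); return s*[c['fx'],c['fy']]+[c['cx'],c['cy']]
E
python3 - <<'E'
from h import *
print(get_obs())
for n in ['scene','side']:
    c,_=snap(n,n+'0'); print(c)
E
```

```text
{'clock': 0.0, 'joint_pos': array([-1.29495944e+00,  4.23877048e-01,  1.63069236e+00,  4.36367633e-05,
        1.08860904e+00, -1.90018615e-02]), 'dq': array([6.38291925e-05, 1.36555869e-03, 4.58850390e-04, 1.73173925e-03,
       6.98561723e-04, 1.46581895e-04]), 'joint_efforts': array([-1.91754698e-03, -5.57394576e+01, -2.81746745e+01, -1.40512907e-04,
        7.30819665e-03, -1.48707056e-05]), 'eef_pos': array([ 0.18148476, -0.59742876,  0.19212221]), 'tool_rot': array([-3.10596124e+00, -4.61192725e-01,  2.58670091e-04]), 'wrist_force': array([0.05561137, 0.05138234, 0.56536857]), 'moment': array([0.03534836, 0.0092815 , 0.00501754]), 'gripper_force': 0.0, 'finger_gap': 0.08553626194511463}
{'fx': 427.05900726957896, 'fy': 427.05900726957896, 'cx': 325.7502133253804, 'cy': 197.9919936510508, 'k1': 0.03495220799530111, 'origin': array([ 0.97607467, -0.34223018,  0.77721773]), 'rotation': array([0.59209683, 0.26446196, 0.79405368])}
{'fx': 428.019650850073, 'fy': 428.019650850073, 'cx': 319.9223562992541, 'cy': 196.4312010337859, 'k1': -0.11166675882370138, 'origin': array([ 0.21250123, -0.53241503,  0.83986622]), 'rotation': array([ 0.67670845, -0.21828956, -0.61853401])}
```

View pics/scene0.png

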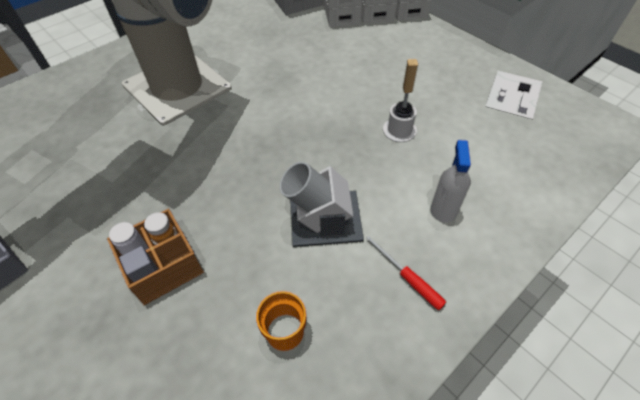

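View pics/side0.png

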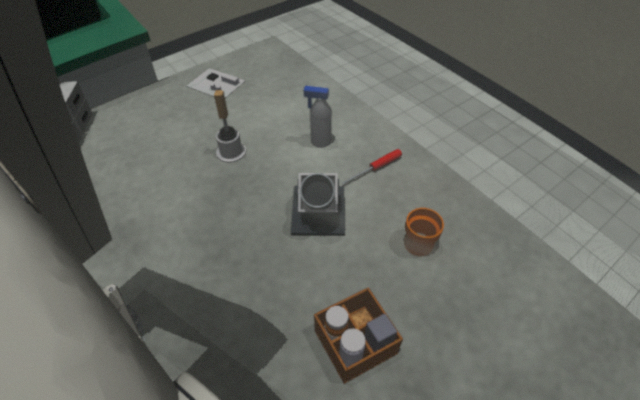

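Scene: the brush and pot are at about (403,125), the rack and beaker at (325,205), the box at (155,255) with the free cell at its right (175,250). Side: pot (230,145), rack (318,205), box (358,335) with the free cell at (360,318). I'll enlarge these next.

Run:
```python
from h import *
for n,cr in {'scene':[(100,200,110),(270,150,110),(365,50,100)],'side':[(305,280,110),(275,160,90),(190,75,90)]}.items():
    im=np.load(f'pics/{n}0.npy')[:,:,::-1]
    t=[]
    for (x,y,w) in cr:
        t.append(cv2.resize(im[y:y+w,x:x+w],(400,400) if 0 else (399,399),interpolation=cv2.INTER_CUBIC))
    m=np.zeros((598,798,3),np.uint8)
    # layout: first two on top 399 too tall -> use 300 each
    t=[cv2.resize(im[y:y+w,x:x+w],(s,s),interpolation=cv2.INTER_CUBIC) for (x,y,w),s in zip(cr,(400,400,198))]
    m[:400,:400]=t[0][:, :400]; m[:400,398:798]=t[1]; m[400:598,:198]=t[2]
    x,y,w=cr[2]; m[400:,200:796]=0
    # brush crop upper and lower halves
    b=cv2.resize(im[y:y+w,x:x+w],(600,600),interpolation=cv2.INTER_CUBIC)
    cv2.imwrite(f'pics/{n}m.png',np.hstack([t[0],t[1]]))
    cv2.imwrite(f'pics/{n}b.png',b)
a=cv2.imread('pics/scenem.png'); cv2.imwrite('pics/m1.png',a)
b1=cv2.imread('pics/sceneb.png');b2=cv2.imread('pics/sideb.png')
cv2.imwrite('pics/m3.png',np.hstack([cv2.resize(b1,(400,400)),cv2.resize(b2,(400,400))]))
cv2.imwrite('pics/m2.png',cv2.imread('pics/sidem.png'))
```

```text
(no output)
```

View pics/m1.png

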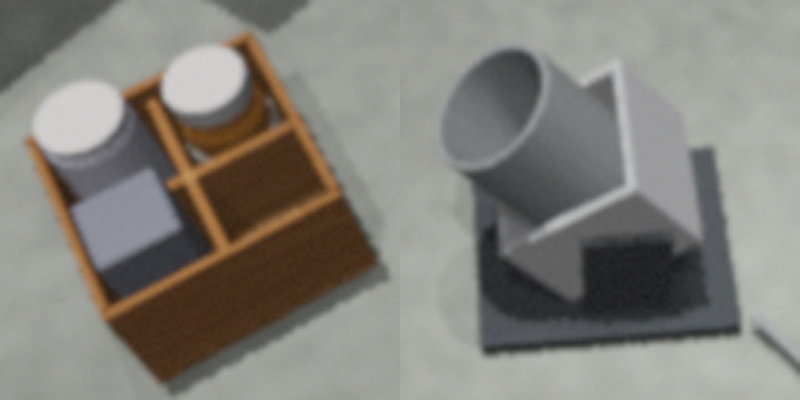

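View pics/m2.png

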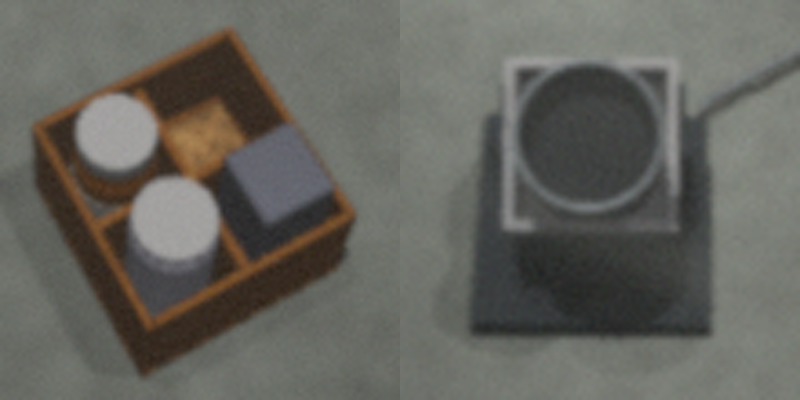

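View pics/m3.png

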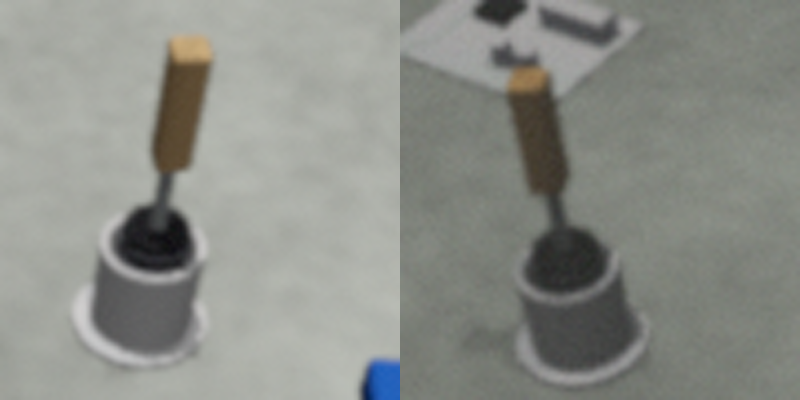

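Run:
```python
from h import *
S=viewer.calibration('scene'); D=viewer.calibration('side')
def s(x,y,o,k): return (o[0]+x/k-.5+.5/k, o[1]+y/k-.5+.5/k)
k=400/110;k2=400/90
def tri(a,b):
    A=[];r=[]
    d1=ray(S,*a);d2=ray(D,*b);o1=np.array(S['origin']);o2=np.array(D['origin'])
    t=np.linalg.lstsq(np.c_[d1,-d2],o2-o1,rcond=None)[0]
    p,q=o1+t[0]*d1,o2+t[1]*d2; return (p+q)/2,np.linalg.norm(p-q)
np.set_printoptions(precision=4,suppress=True)
print('box scene'); B=[onz(S,*s(x,y,(100,200),k),.08) for x,y in [(250,35),(340,192),(107,315),(28,140)]]
B2=[onz(D,*s(x,y,(305,280),k),.08) for x,y in [(233,30),(352,215),(150,325),(36,130)]]
for b in (B,B2):
    b=np.array(b);print(b[:,:2],b.mean(0)[:2],np.linalg.norm(np.roll(b,-1,0)-b,axis=1),np.degrees(np.arctan2(*(np.roll(b,-1,0)-b)[:,1::-1].T))%90)
print('pad side',onz(D,*s(205,140,(305,280),k),.009))
print('brush top',tri(s(191,47,(365,50),4),s(130,80,(190,75),k2)), onz(S,*s(191,47,(365,50),4),.206),onz(D,*s(130,80,(190,75),k2),.206))
print('pot rim',tri(s(153,245,(365,50),4),s(169,268,(190,75),k2)))
print('mouth',tri(s(96,110,(270,150),k),s(190,137,(275,160),k2)))
print('plate S',[onz(S,*s(x,y,(270,150),k),.0)[:2] for x,y in [(312,148),(340,333),(85,352)]])
print('plate D',[onz(D,*s(x,y,(275,160),k2),.0)[:2] for x,y in [(310,334),(71,336)]])
# socket top corners
print('sock',[tri(s(*a,(270,150),k),s(*b,(275,160),k2)) for a,b in [((218,65),(107,62)),((234,187),(278,62)),((103,252),(278,228))]])
```

```text
box scene
[[ 0.4077 -0.2454]
 [ 0.5242 -0.2626]
 [ 0.5055 -0.3801]
 [ 0.3882 -0.363 ]] [ 0.4564 -0.3128] [0.1178 0.119  0.1186 0.1191] [81.6331 80.9862 81.6799 80.5693]
[[ 0.5267 -0.2651]
 [ 0.506  -0.3813]
 [ 0.3902 -0.3625]
 [ 0.4068 -0.2473]] [ 0.4574 -0.3141] [0.118  0.1173 0.1164 0.1212] [79.9286 80.7861 81.8239 81.5713]
pad side [ 0.4977 -0.2835  0.009 ]
brush top (array([0.5303, 0.3178, 0.2072]), np.float64(0.0026859835666245345)) [0.5284 0.3212 0.206 ] [0.5305 0.3171 0.206 ]
pot rim (array([0.5294, 0.3186, 0.0667]), np.float64(0.0022351835650629044))
mouth (array([ 0.5652, -0.0436,  0.1441]), np.float64(0.001470912656303259))
plate S [array([0.5871, 0.1047]), array([0.6925, 0.0215]), array([ 0.6018, -0.0942])]
plate D [array([ 0.6061, -0.0946]), array([ 0.503 , -0.0182])]
sock [(array([0.5725, 0.0374, 0.1225]), np.float64(0.0004828211573844905)), (array([ 0.641 , -0.0165,  0.1258]), np.float64(0.0026509997109591425)), (array([ 0.5985, -0.0726,  0.0766]), np.float64(0.0016355807181345323))]
```

Emit:
{"op": "arm_command", "data": {"commands": "30 -39 -22 0 1;30 -39 -22 0 1;30 -39 -22 0 1;30 -39 -22 0 1;30 -39 0 0 1", "squeeze": 40}}

```text
clock: 0.72
eef_pos: [0.2694, -0.3671, 0.2824]
tool_rot: [3.105, 0.46, 0.002]
wrist_force: [0.2, 0.3, -0.3]
finger_gap: 0.0856
gripper_force: 0.0
```

Emit:
{"op": "arm_command", "data": {"commands": "30 -39 0 0 1;30 -39 0 0 1;30 -39 0 0 1;30 -39 0 0 1;30 -39 0 0 1"}}

```text
clock: 1.35
eef_pos: [0.3555, -0.1361, 0.2809]
tool_rot: [3.107, 0.461, 0.0]
wrist_force: [0.2, -0.4, 0.1]
finger_gap: 0.0853
gripper_force: 0.0
```

Emit:
{"op": "arm_command", "data": {"commands": "30 -39 0 0 1;30 -39 0 0 1;30 -39 0 0 1;30 -39 0 0 1;30 -39 0 0 1"}}

```text
clock: 1.98
eef_pos: [0.4424, 0.0941, 0.2808]
tool_rot: [3.107, 0.462, -0.0]
wrist_force: [0.5, -0.1, 1.1]
finger_gap: 0.0853
gripper_force: 0.0
```

Emit:
{"op": "arm_command", "data": {"commands": "30 -39 0 0 1;30 -39 0 0 1;0 0 0 0 1;0 0 0 0 1"}}

```text
clock: 2.48
eef_pos: [0.4763, 0.1842, 0.2804]
tool_rot: [3.107, 0.462, -0.002]
wrist_force: [-1.0, -0.2, -0.3]
finger_gap: 0.0855
gripper_force: 0.0
```

Run:
```python
from h import *
o=get_obs();print(o['clock'],o['eef_pos'],o['tool_rot'],o['joint_pos'])
snap('wrist','w1'); S=viewer.calibration('scene'); print('spray',onz(S,447,212,0))
```

```text
2.475 [0.47629435 0.18421674 0.28035094] [ 3.10675364e+00  4.62385982e-01 -2.36518210e-03] [ 3.45951013e-01  1.56498809e-01  1.78728365e+00 -3.31516918e-04
  1.19940835e+00  1.62137197e+00]
spray [0.76584712 0.20883043 0.        ]
```

View pics/w1.png

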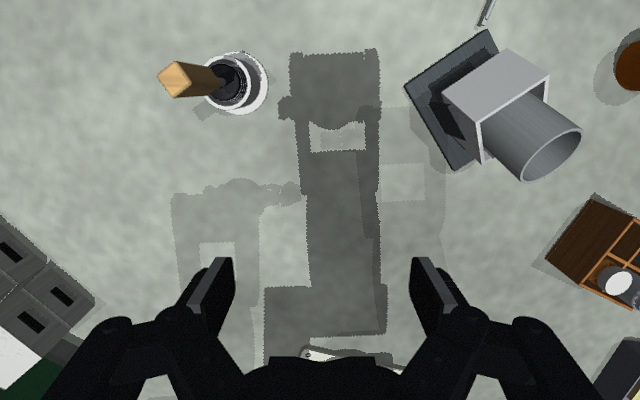

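The wrist picture shows the handle's top face as a diamond centred near (175,79), with corners (158,77), (177,62), (192,79) and (173,97). The beaker's mouth is at (553,152), and the rack plate's corners are (490,30) and (405,92).

Run:
```python
from h import *
np.set_printoptions(precision=4,suppress=True)
W=viewer.calibration('wrist'); print(W['origin'])
b=np.array([onz(W,*p,.206)[:2] for p in [(158,77),(177,62),(192,79),(173,97)]])
e=np.roll(b,-1,0)-b; print(b,b.mean(0),np.linalg.norm(e,axis=1),np.degrees(np.arctan2(e[:,1],e[:,0]))%90)
im=np.load('pics/w1.npy')[:,:,::-1]
print('pot',onz(W,236,83,.0))
p=np.array([onz(W,*p,.0)[:2] for p in [(490,30),(405,92),(455,170)]]);e=np.diff(p,axis=0);print(p,np.degrees(np.arctan2(e[:,1],e[:,0])),np.linalg.norm(e,axis=1))
print('mouth@.144',onz(W,553,152,.144))
th=np.linspace(0,2*np.pi,60)
yaw=np.radians(52.2);M=np.array([.5652,-.0436,.1441])
ex=np.array([np.cos(yaw),np.sin(yaw),0]);ey=np.array([-np.sin(yaw),np.cos(yaw),0]);z=np.array([0,0,1])
s35,c35=np.sin(np.radians(35)),np.cos(np.radians(35))
a=-s35*ex+c35*z; u=c35*ex+s35*z
c=np.array([M+.038*(np.cos(t)*u+np.sin(t)*ey) for t in th])
out=[]
for n,im,C,(x,y,w) in [('w',np.load('pics/w1.npy'),W,(500,80,100)),('s',np.load('pics/scene0.npy'),viewer.calibration('scene'),(270,150,80)),('d',np.load('pics/side0.npy'),viewer.calibration('side'),(280,150,80))]:
    k=260/w; g=cv2.resize(im[y:y+w,x:x+w,::-1],(260,260),interpolation=cv2.INTER_CUBIC)
    q=(proj(C,c)-[x,y]+.5)*k
    cv2.polylines(g,[np.round(q).astype(int)],True,(0,0,255),1); out.append(g)
x,y,w=140,40,80
im=np.load('pics/w1.npy'); cv2.imwrite('pics/m4.png',np.hstack(out))
```

```text
[0.5572 0.208  0.4617]
[[0.5292 0.3337]
 [0.5443 0.3209]
 [0.5352 0.3074]
 [0.5175 0.3198]] [0.5316 0.3205] [0.0198 0.0163 0.0217 0.0182] [49.4901 55.934  54.8499 49.7521]
pot [0.5296 0.3261 0.    ]
[[ 0.6984  0.0118]
 [ 0.5873  0.0936]
 [ 0.5035 -0.023 ]] [ 143.62   -125.7144] [0.138  0.1436]
mouth@.144 [ 0.5697 -0.0444  0.144 ]
```

View pics/m4.png

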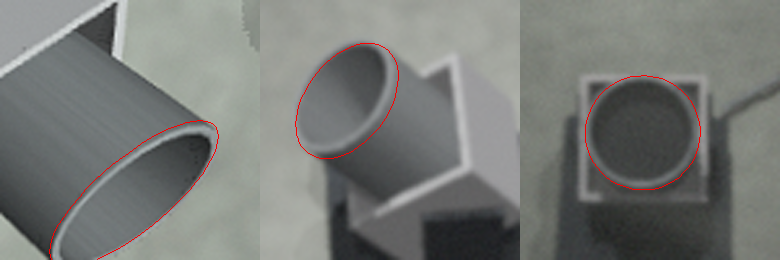

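The projected beaker rim (red) fits all three views to within about 3 mm. The brush handle is at (0.531, 0.319), yawed about 52°, and the rack is at about 53°. I'll go over the brush, turn, and descend.

Emit:
{"op": "arm_command", "data": {"commands": "30 -38 0 0 1;31 -38 0 0 1;31 -38 0 0 1;0 0 10 -9 1;0 0 10 -9 1", "squeeze": 30}}

```text
clock: 3.15
eef_pos: [0.532, 0.3194, 0.2606]
tool_rot: [2.995, 0.948, -0.001]
wrist_force: [0.1, -0.1, 0.3]
finger_gap: 0.0854
gripper_force: 0.0
```

Emit:
{"op": "arm_command", "data": {"commands": "0 0 10 -9 1;0 0 5 -9 1;0 0 0 0 1;0 0 0 0 1"}}

```text
clock: 3.65
eef_pos: [0.5321, 0.3196, 0.2464]
tool_rot: [-2.816, -1.393, -0.001]
wrist_force: [0.3, -0.0, 0.5]
finger_gap: 0.0856
gripper_force: 0.0
```

Run:
```python
from h import *
o=get_obs();print(o['clock'],o['eef_pos'],o['tool_rot'],2*np.degrees(np.arctan2(o['tool_rot'][1],o['tool_rot'][0])))
snap('wrist','w2')
```

```text
3.65 [0.53208549 0.31964823 0.24636685] [-2.81568394e+00 -1.39336362e+00 -5.79192964e-04] -307.34225356891955
```

View pics/w2.png

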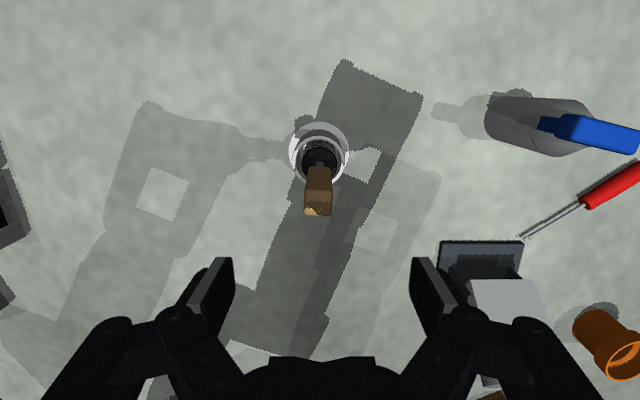

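The handle (318,205) is square to the fingers and the rack plate's edges are parallel to the picture, so the yaw is right for both. I'll descend and grip.

Emit:
{"op": "arm_command", "data": {"commands": "0 0 25 0 1;0 0 25 0 1;0 0 26 0 1;0 0 0 0 1;0 0 0 0 -1"}}

```text
clock: 4.32
eef_pos: [0.5326, 0.3207, 0.1711]
tool_rot: [-2.813, -1.398, -0.002]
wrist_force: [0.4, 0.2, 0.1]
finger_gap: 0.0698
gripper_force: 0.0
```

Emit:
{"op": "arm_command", "data": {"commands": "0 0 0 0 -1;0 0 0 0 -1;0 0 0 0 -1;0 0 0 0 -1;0 0 0 0 -1"}}

```text
clock: 4.95
eef_pos: [0.5319, 0.3204, 0.1699]
tool_rot: [-2.813, -1.399, -0.0]
wrist_force: [0.0, -0.5, 0.3]
finger_gap: -0.0002
gripper_force: 0.0
```

Emit:
{"op": "arm_command", "data": {"commands": "0 0 -13 0 -1;0 0 -13 0 -1;0 0 -14 0 -1;0 0 0 0 -1"}}

```text
clock: 5.45
eef_pos: [0.5329, 0.3209, 0.212]
tool_rot: [-2.813, -1.399, -0.005]
wrist_force: [-0.5, 0.3, -0.7]
finger_gap: 0.0001
gripper_force: 0.0
```

Run:
```python
from h import *
a=snap('scene','s2')[1]; b=snap('wrist','w3')[1]; c=snap('side','d2')[1]
m=np.hstack([cv2.resize(a[20:160,340:480],(400,400)),cv2.resize(c[40:180,160:300],(400,400))])
cv2.imwrite('pics/m5.png',m[:,:,::-1])
```

```text
(no output)
```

View pics/m5.png

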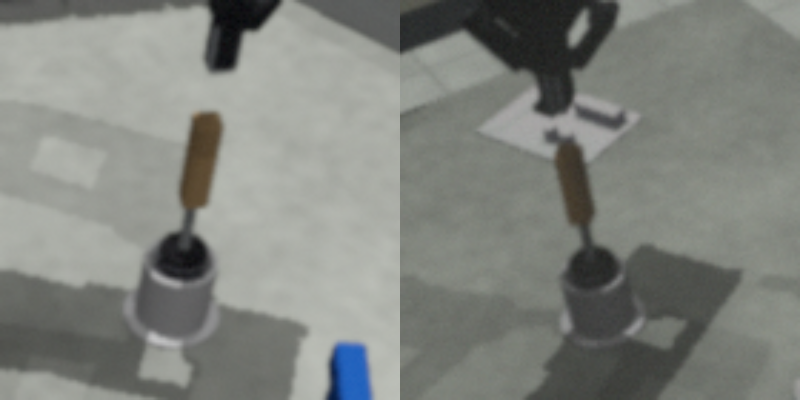

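The fingers closed above and beside the handle: fingertip at scene (418,44) and side (213,78), brush top at (412,61) and (219,92). I'll triangulate both.

Run:
```python
from h import *
np.set_printoptions(precision=4,suppress=True)
S=viewer.calibration('scene');D=viewer.calibration('side');W=viewer.calibration('wrist')
def tri(a,b):
    d1=ray(S,*a);d2=ray(D,*b);o1=np.array(S['origin']);o2=np.array(D['origin'])
    t=np.linalg.lstsq(np.c_[d1,-d2],o2-o1,rcond=None)[0]
    p,q=o1+t[0]*d1,o2+t[1]*d2; return (p+q)/2,np.linalg.norm(p-q)
print('finger',tri((417.7,44.5),(213.2,78.5)));print('brush',tri((411.8,61.3),(218.8,91.8)))
o=get_obs();print(o['eef_pos'],W['origin'],rot(W)); P=o['eef_pos'];print('tcp proj',proj(S,P),proj(D,P),proj(W,P))
im=np.load('pics/w3.npy'); cv2.imwrite('pics/w3.png',im[:,:,::-1])
c=im[100:380,200:500]; cv2.imwrite('pics/w3c.png',cv2.resize(c[:,:,::-1],(600,560)))
```

```text
finger (array([0.5282, 0.329 , 0.2426]), np.float64(0.0007233589885820268))
brush (array([0.5303, 0.3161, 0.2094]), np.float64(0.0005556179381117158))
[0.5317 0.3202 0.2097] [0.5826 0.3871 0.391 ] [[ 0.7971  0.5704  0.1979]
 [-0.6038  0.7537  0.2595]
 [-0.0011 -0.3264  0.9452]]
tcp proj [[413.5207  60.753 ]] [[218.4278  90.6131]] [[321.5066 227.3484]]
```

View pics/w3c.png

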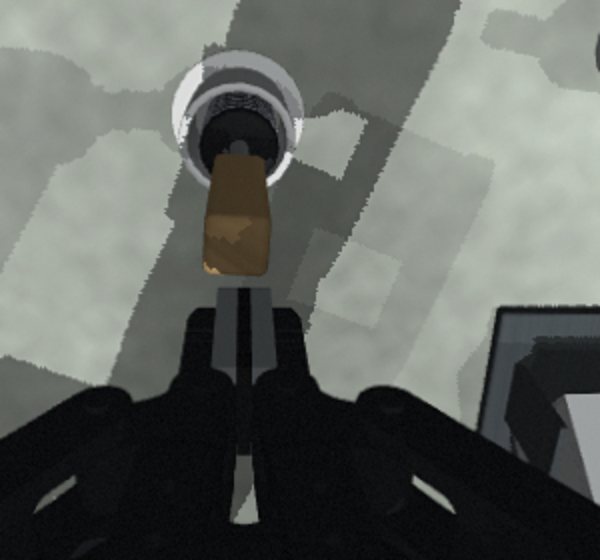

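Run:
```python
from h import *
np.set_printoptions(precision=4,suppress=True)
W=viewer.calibration('wrist');o=get_obs();T=R.from_rotvec(o['tool_rot']).as_matrix();P=o['eef_pos']
co=T.T@(np.array(W['origin'])-P); print('cam in tool',co,W['fx'])
for u,v in [(322.5,244.5),(322,290),(314,244),(336,244)]:
    d=T.T@ray(W,u,v)
    for x in (0.011,0): print((u,v),co+d*(x-co[0])/d[0])
# open fingers (same camera mount): tips in w1
for u,v in [(222,257),(422,257),(205,257),(232,262),(412,260),(440,257)]:
    d=T.T@ray(W,u,v); print((u,v),[ (co+d*(z-co[2])/d[2]) for z in (-.013,-.033,-.045)])
S=viewer.calibration('scene');D=viewer.calibration('side')
for dz in (0,-.015,-.03,-.04): print(dz,proj(S,P+T@[0,0,dz]),proj(D,P+T@[0,0,dz]),proj(W,P+T@[.011,0,dz]))
```

```text
cam in tool [ 0.084   0.0003 -0.1812] 310.62181654813554
(322.5, 244.5) [ 0.011   0.0006 -0.0438]
(322.5, 244.5) [ 0.      0.0006 -0.0232]
(322, 290) [ 0.011   0.0003 -0.0808]
(322, 290) [ 0.      0.0003 -0.0656]
(314, 244) [ 0.011  -0.0037 -0.0433]
(314, 244) [ 0.     -0.0043 -0.0226]
(336, 244) [ 0.011   0.0073 -0.0433]
(336, 244) [ 0.      0.0083 -0.0226]
(222, 257) [array([-0.0142, -0.0616, -0.013 ]), array([-0.0026, -0.0543, -0.033 ]), array([ 0.0044, -0.0499, -0.045 ])]
(422, 257) [array([-0.0142,  0.0622, -0.013 ]), array([-0.0026,  0.0549, -0.033 ]), array([ 0.0044,  0.0504, -0.045 ])]
(205, 257) [array([-0.0143, -0.0723, -0.013 ]), array([-0.0026, -0.0637, -0.033 ]), array([ 0.0044, -0.0585, -0.045 ])]
(232, 262) [array([-0.0178, -0.0557, -0.013 ]), array([-0.0057, -0.0491, -0.033 ]), array([ 0.0016, -0.0451, -0.045 ])]
(412, 260) [array([-0.0163,  0.0562, -0.013 ]), array([-0.0044,  0.0496, -0.033 ]), array([ 0.0028,  0.0456, -0.045 ])]
(440, 257) [array([-0.0143,  0.0735, -0.013 ]), array([-0.0026,  0.0648, -0.033 ]), array([ 0.0044,  0.0596, -0.045 ])]
0 [[413.5207  60.753 ]] [[218.4278  90.6131]] [[321.4957 211.3946]]
-0.015 [[414.6946  54.6572]] [[217.3485  85.592 ]] [[321.4638 221.023 ]]
-0.03 [[415.9025  48.3888]] [[216.2509  80.4715]] [[321.4265 232.2796]]
-0.04 [[416.7275  44.1103]] [[215.5087  77.0014]] [[321.398  240.9022]]
```

All three views put the real fingertips about 40 mm short of the reported TCP. That explains the miss, so I'll allow for it: reopen, go 80 mm lower and grip.

Emit:
{"op": "arm_command", "data": {"commands": "0 0 0 0 1;0 0 0 0 1;0 0 0 0 1;0 0 0 0 1;0 0 0 0 1"}}

```text
clock: 6.22
eef_pos: [0.5319, 0.3204, 0.2099]
tool_rot: [2.813, 1.399, -0.0]
wrist_force: [-0.5, -0.5, 1.0]
finger_gap: 0.0853
gripper_force: 0.0
```

Emit:
{"op": "arm_command", "data": {"commands": "-2 1 20 0 1;0 0 20 0 1;0 0 20 0 1;0 0 20 0 1;0 0 0 0 1"}}

```text
clock: 6.85
eef_pos: [0.5304, 0.3176, 0.1284]
tool_rot: [2.813, 1.399, -0.005]
wrist_force: [0.8, 0.0, -0.3]
finger_gap: 0.0855
gripper_force: 0.0
```

Emit:
{"op": "arm_command", "data": {"commands": "0 0 0 0 -1;0 0 0 0 -1;0 0 0 0 -1;0 0 0 0 -1;0 0 0 0 -1"}}

```text
clock: 7.48
eef_pos: [0.5313, 0.3186, 0.1306]
tool_rot: [-2.812, -1.399, -0.0]
wrist_force: [-4.0, 0.7, 5.7]
finger_gap: 0.0225
gripper_force: 30.7
```

Emit:
{"op": "arm_command", "data": {"commands": "0 0 -10 0 -1;0 0 -10 0 -1;0 0 -10 0 -1;0 0 -10 0 -1;0 0 0 0 -1", "squeeze": 20}}

```text
clock: 8.1
eef_pos: [0.5322, 0.3185, 0.1712]
tool_rot: [-2.813, -1.399, -0.003]
wrist_force: [0.2, 0.3, -1.4]
finger_gap: 0.0218
gripper_force: 19.8
```

Emit:
{"op": "arm_command", "data": {"commands": "-10 0 0 0 -1;-10 0 1 0 -1;-9 0 2 0 -1;0 0 0 0 -1"}}

```text
clock: 8.6
eef_pos: [0.5131, 0.2941, 0.1666]
tool_rot: [2.813, 1.398, -0.002]
wrist_force: [-0.1, 0.7, -0.2]
finger_gap: 0.0219
gripper_force: 19.8
```

Run:
```python
from h import *
o=get_obs();print(o['clock'],o['eef_pos'],o['wrist_force'],o['finger_gap'],o['gripper_force'])
a=snap('scene','s4')[1]; c=snap('side','d4')[1]
m=np.hstack([cv2.resize(a[0:160,340:500],(400,400)),cv2.resize(c[20:180,140:300],(400,400))])
cv2.imwrite('pics/m6.png',m[:,:,::-1])
```

```text
8.6 [0.51309809 0.29413037 0.16656023] [-0.0899777   0.67397078 -0.20687004] 0.02191700618023416 19.76790279150009
```

View pics/m6.png

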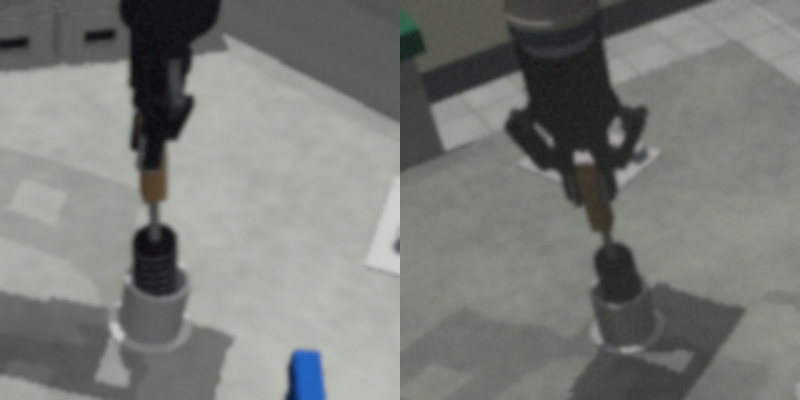

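The brush is gripped and pivoting in the fingers against the pot. That picture was my eleventh, one over the allowance of 10, so I'll view no more and check the tilt by code instead. I'll continue the tilt.

Emit:
{"op": "arm_command", "data": {"commands": "-10 0 3 0 -1;-10 0 3 0 -1;-9 0 4 0 -1;-9 0 4 0 -1;-8 0 4 0 -1"}}

```text
clock: 9.32
eef_pos: [0.4857, 0.258, 0.1488]
tool_rot: [-2.813, -1.399, 0.0]
wrist_force: [-2.3, 2.7, 4.0]
finger_gap: 0.0217
gripper_force: 22.4
```

Emit:
{"op": "arm_command", "data": {"commands": "-8 0 4 0 -1;0 0 0 0 -1"}}

```text
clock: 9.57
eef_pos: [0.4803, 0.2513, 0.1444]
tool_rot: [-2.813, -1.399, 0.003]
wrist_force: [-2.3, 0.8, 3.1]
finger_gap: 0.0216
gripper_force: 24.4
```

```bash
cat > tilt.py <<'E'
from h import *
def wood(im):
    hsv=cv2.cvtColor(im,cv2.COLOR_RGB2HSV); return cv2.inRange(hsv,(8,80,30),(22,255,255))
def fit(tag,G=.059):
    o=get_obs();T=R.from_rotvec(o['tool_rot']).as_matrix();P=o['eef_pos']+T@[0,0,-G]
    print(o['clock'],o['eef_pos'].round(4),o['wrist_force'].round(1),o['finger_gap'].round(4),round(float(o['gripper_force']),1))
    ims={n:snap(n,n+tag) for n in('scene','side')}
    def model(th,b):  # points of handle lower end .. ; b=brush z at grasp
        ax=T@[-np.sin(th),0,-np.cos(th)]; return lambda z:P+ax*(z-b)
    for n,(c,im) in ims.items():
        m=wood(im); u,v=proj(c,P)[0].astype(int); k=np.zeros_like(m); k[max(v-40,0):v+50,max(u-50,0):u+50]=1
        m=m*k; nn,l,st,ce=cv2.connectedComponentsWithStats(m)
        if nn<2: print(n,'none');continue
        i=1+st[1:,4].argmax(); ys,xs=np.nonzero(l==i); L=cv2.fitLine(np.c_[xs,ys].astype(np.float32),cv2.DIST_L2,0,.01,.01).ravel()
        best=[]
        for deg in range(-5,51,5):
            f=model(np.radians(deg),.183); q=proj(c,[f(.122),f(.17)]); d=q[0]-q[1]; a=np.degrees(np.arctan2(d[1],d[0]))
            best.append((deg,round(a%180,1),q[0].round(0).tolist()))
        print(n,'area',st[i,4],'bbox',st[i,:4],'img angle',round(np.degrees(np.arctan2(L[1],L[0]))%180,1),'lowest',xs[ys==ys.max()].mean(),ys.max()); print(best)
E
python3 -c "
from tilt import *
fit('5')"
```

```text
Traceback (most recent call last):
  File "tilt.py", line 6, in fit
    print(o['clock'],o['eef_pos'].round(4),o['wrist_force'].round(1),o['finger_gap'].round(4),round(float(o['gripper_force']),1))
                                                                     ^^^^^^^^^^^^^^^^^^^^^
AttributeError: 'float' object has no attribute 'round'
```

Emit:
{"op": "arm_command", "data": {"commands": "0 0 -10 0 -1;0 0 -20 0 -1;0 0 -25 0 -1;0 0 -25 0 -1;0 0 0 0 -1"}}

```text
clock: 10.2
eef_pos: [0.483, 0.2523, 0.2271]
tool_rot: [2.812, 1.399, 0.007]
wrist_force: [-0.5, -0.4, -0.4]
finger_gap: 0.0218
gripper_force: 19.9
```

```bash
sed -i "s/o\['finger_gap'\].round(4)/o['finger_gap']/" tilt.py; python3 -c "
from tilt import *
fit('5')"
```

```text
10.2 [0.483  0.2523 0.2271] [-0.5 -0.4 -0.4] 0.02184958346138536 19.9
scene area 158 bbox [383  32  13  23] img angle 73.4 lowest 390.0 54
[(-5, np.float64(101.0), [373.0, 58.0]), (0, np.float64(95.8), [376.0, 58.0]), (5, np.float64(90.4), [378.0, 58.0]), (10, np.float64(84.8), [381.0, 57.0]), (15, np.float64(79.1), [383.0, 57.0]), (20, np.float64(73.2), [386.0, 56.0]), (25, np.float64(67.3), [388.0, 55.0]), (30, np.float64(61.2), [390.0, 53.0]), (35, np.float64(55.2), [393.0, 52.0]), (40, np.float64(49.2), [395.0, 51.0]), (45, np.float64(43.2), [397.0, 49.0]), (50, np.float64(37.4), [399.0, 47.0])]
side area 45 bbox [201  78   9  10] img angle 137.0 lowest 204.0 87
[(-5, np.float64(78.2), [212.0, 108.0]), (0, np.float64(76.4), [212.0, 107.0]), (5, np.float64(74.5), [213.0, 105.0]), (10, np.float64(72.2), [213.0, 104.0]), (15, np.float64(69.6), [213.0, 102.0]), (20, np.float64(66.5), [213.0, 100.0]), (25, np.float64(62.7), [214.0, 98.0]), (30, np.float64(57.9), [214.0, 96.0]), (35, np.float64(51.7), [214.0, 94.0]), (40, np.float64(43.2), [214.0, 91.0]), (45, np.float64(31.7), [214.0, 89.0]), (50, np.float64(16.4), [214.0, 87.0])]
```

```bash
cat > head.py <<'E'
from h import *
def head(tag,degs=range(0,56,2)):
    o=get_obs();T=R.from_rotvec(o['tool_rot']).as_matrix();P=o['eef_pos']+T@[0,0,-.059]
    for n in('scene','side'):
        c,im=snap(n,n+tag); g=cv2.GaussianBlur(cv2.cvtColor(im,cv2.COLOR_RGB2GRAY),(3,3),0).astype(float); res=[]
        v=np.array(c['origin'])-P; v/=np.linalg.norm(v)
        for deg in degs:
          for b in (.165,.175,.183,.19,.2):
            th=np.radians(deg); ax=T@[-np.sin(th),0,-np.cos(th)]; w=np.cross(ax,v);w/=np.linalg.norm(w)
            f=lambda z,r:P+ax*(z-b)+w*r
            S=lambda pts:cv2.remap(g.astype(np.float32),*[a.astype(np.float32)[:,None] for a in proj(c,np.array(pts)).T],cv2.INTER_LINEAR).ravel()
            ins=S([f(z,r) for z in np.linspace(.004,.07,12) for r in(-.015,0,.015)])
            out=S([f(z,r) for z in np.linspace(0,.07,12) for r in(-.028,.028)]+[f(-.012,r) for r in np.linspace(-.018,.018,9)])
            res.append((round(float(out.mean()-ins.mean()-ins.std()-.5*out.std()),1),deg,b))
        print(n,sorted(res)[::-1][:5])
E
python3 -c "
from head import *
head('6')"
```

```text
scene [(119.2, 30, 0.19), (101.0, 30, 0.183), (84.3, 32, 0.19), (83.6, 30, 0.2), (74.4, 32, 0.183)]
side [(52.4, 30, 0.2), (49.9, 28, 0.2), (46.6, 30, 0.19), (44.5, 30, 0.183), (43.4, 30, 0.175)]
```

```bash
cat > tgt.py <<'E'
from h import *
np.set_printoptions(precision=4,suppress=True)
def beaker(M=(.567,-.0438,.144),yaw=53):
    y=np.radians(yaw);s,c=np.sin(np.radians(35)),np.cos(np.radians(35))
    ex=np.array([np.cos(y),np.sin(y),0]);a=-s*ex+[0,0,c];u=c*ex+[0,0,s]; return np.array(M)-.12*a,a,u
def tcp(tz,tu=-.003,th=30,b=.189):
    o=get_obs();T=R.from_rotvec(o['tool_rot']).as_matrix();O,a,u=beaker()
    t=np.radians(th);ax=T@[-np.sin(t),0,-np.cos(t)]
    return O+tz*a+tu*u+ax*b+T@[0,0,.059],T,o['eef_pos'],ax
def tip(th=30,b=.189):
    P,T,e,ax=tcp(0,0,th,b); O,a,u=beaker(); p=e+T@[0,0,-.059]-ax*b; d=p-O; return p,(d@u,d@np.cross(a,u),d@a)
E
python3 - <<'E'
from tgt import *
print(tip())
for z in (.2,.15,.01):
    p,T,e,ax=tcp(z); print(z,p,'delta tool mm',1e3*T.T@(p-e))
p,T,e,ax=tcp(.15);q=tcp(.01)[0];print(1e3*T.T@(q-p))
E
```

```text
(array([0.5376, 0.3268, 0.119 ]), (np.float64(0.21357040248837372), np.float64(0.24647417407520936), np.float64(-0.06012155134038016)))
0.2 [ 0.4811 -0.1577  0.3127] delta tool mm [-326.2937  247.0507  -88.3961]
0.15 [ 0.4983 -0.1347  0.2717] delta tool mm [-297.5368  247.0214  -47.4933]
0.01 [ 0.5466 -0.0706  0.157 ] delta tool mm [-217.0177  246.9392   67.0347]
[ 80.5191  -0.0822 114.528 ]
```

Emit:
{"op": "arm_command", "data": {"commands": "0 0 -30 0 -1;-10 8 -30 0 -1;-26 19 -28 0 -1;-32 24 0 0 -1;-32 24 0 0 -1", "squeeze": 40}}

```text
clock: 11.02
eef_pos: [0.4805, 0.1258, 0.3122]
tool_rot: [2.812, 1.4, -0.002]
wrist_force: [0.5, -0.3, -1.4]
finger_gap: 0.0213
gripper_force: 45.4
```

Emit:
{"op": "arm_command", "data": {"commands": "-32 24 0 0 -1;-32 24 0 0 -1;-32 24 0 0 -1;-32 24 0 0 -1;-32 24 0 0 -1"}}

```text
clock: 11.65
eef_pos: [0.4794, -0.0743, 0.3119]
tool_rot: [-2.812, -1.399, 0.002]
wrist_force: [-0.2, 0.9, -1.1]
finger_gap: 0.0213
gripper_force: 45.4
```

Emit:
{"op": "arm_command", "data": {"commands": "-32 24 0 0 -1;-22 17 0 0 -1;-12 11 0 0 -1;0 0 0 0 -1"}}

```text
clock: 12.15
eef_pos: [0.4816, -0.1574, 0.3122]
tool_rot: [-2.813, -1.397, 0.001]
wrist_force: [-0.7, 0.1, 0.1]
finger_gap: 0.0217
gripper_force: 45.3
```

Run:
```python
from head import *
from tgt import *
o=get_obs();print(o['clock'],o['eef_pos'],o['tool_rot'],o['joint_pos'])
head('7'); print(tip())
for z in (.2,.13): p,T,e,ax=tcp(z); print(z,1e3*T.T@(p-e))
```

```text
12.15 [ 0.4816 -0.1574  0.3122] [-2.813  -1.3967  0.0012] [-0.3395  0.1207  1.7556  0.0001  1.2665  0.3095]
scene [(55.9, 30, 0.19), (49.0, 30, 0.183), (46.0, 32, 0.183), (41.7, 32, 0.19), (36.0, 28, 0.19)]
side [(31.5, 38, 0.165), (30.7, 38, 0.175), (29.3, 38, 0.183), (28.2, 36, 0.165), (27.6, 38, 0.19)]
(array([ 0.5385, -0.0809,  0.2078]), (np.float64(-0.00172151946267865), np.float64(0.00045339080564110734), np.float64(0.19911937105217142)))
0.2 [-1.5516  0.4562  0.0114]
0.13 [38.597   0.4443 57.3533]
```

Emit:
{"op": "arm_command", "data": {"commands": "9 0 14 0 -1;10 0 15 0 -1;10 0 14 0 -1;9 0 14 0 -1;0 0 0 0 -1", "squeeze": 25}}

```text
clock: 12.88
eef_pos: [0.5041, -0.1258, 0.2543]
tool_rot: [-2.81, -1.4, 0.003]
wrist_force: [-0.7, 0.1, -0.5]
finger_gap: 0.0217
gripper_force: 45.3
```

Emit:
{"op": "arm_command", "data": {"commands": "7 0 10 0 -1;7 0 10 0 -1;7 0 10 0 -1;7 0 10 0 -1;0 0 0 0 -1"}}

```text
clock: 13.5
eef_pos: [0.5212, -0.1039, 0.2149]
tool_rot: [-2.811, -1.399, 0.002]
wrist_force: [-0.1, -0.1, -0.0]
finger_gap: 0.0212
gripper_force: 45.3
```

Run:
```python
from tgt import *
print(tip(),get_obs()['wrist_force'],get_obs()['moment'])
p,T,e,ax=tcp(.01); print(1e3*T.T@(p-e))
```

```text
(array([ 0.578 , -0.0284,  0.1101]), (np.float64(-0.003960839713665405), np.float64(0.0004951536456749284), np.float64(0.08140804708754831))) [-0.1021 -0.0715 -0.0154] [-0.0484 -0.0199  0.0327]
[41.789   0.5403 57.9109]
```

No contact yet, and the tip is 81 mm up, inside the beaker. On to the floor.

Emit:
{"op": "arm_command", "data": {"commands": "7 0 10 0 -1;7 0 10 0 -1;7 0 10 0 -1;7 0 10 0 -1;0 0 0 0 -1"}}

```text
clock: 14.12
eef_pos: [0.5381, -0.0815, 0.1748]
tool_rot: [-2.811, -1.4, 0.002]
wrist_force: [-0.1, 0.1, -1.1]
finger_gap: 0.0211
gripper_force: 45.3
```

Emit:
{"op": "arm_command", "data": {"commands": "5 0 6 0 -1;4 0 6 0 -1;0 0 0 0 -1"}}

```text
clock: 14.5
eef_pos: [0.5437, -0.0747, 0.1634]
tool_rot: [-2.812, -1.399, 0.001]
wrist_force: [-0.4, -0.6, -0.6]
finger_gap: 0.0218
gripper_force: 45.3
```

Emit:
{"op": "arm_command", "data": {"commands": "2 0 3 0 -1;0 0 0 0 -1"}}

```text
clock: 14.75
eef_pos: [0.545, -0.0733, 0.1608]
tool_rot: [-2.813, -1.399, 0.0]
wrist_force: [-0.4, 0.1, -1.0]
finger_gap: 0.0215
gripper_force: 45.3
```

Run:
```python
from tgt import *
print(tip(),get_obs()['wrist_force'],get_obs()['moment'])
```

```text
(array([0.602 , 0.0021, 0.0561]), (np.float64(-0.0031184777669910207), np.float64(-0.0002979711056545955), np.float64(0.01492074472412752))) [-0.4128  0.0706 -1.0003] [-0.012   0.0622 -0.0293]
```

Emit:
{"op": "arm_command", "data": {"commands": "2 0 3 0 -1;0 0 0 0 -1"}}

```text
clock: 15.0
eef_pos: [0.5462, -0.0716, 0.1577]
tool_rot: [-2.813, -1.399, 0.0]
wrist_force: [0.5, -0.0, -0.6]
finger_gap: 0.0215
gripper_force: 45.3
```

Emit:
{"op": "arm_command", "data": {"commands": "1 0 2 0 -1;0 0 0 0 -1"}}

```text
clock: 15.25
eef_pos: [0.5468, -0.0708, 0.1558]
tool_rot: [-2.813, -1.399, 0.0]
wrist_force: [0.3, -0.6, -0.5]
finger_gap: 0.0218
gripper_force: 45.3
```

Emit:
{"op": "arm_command", "data": {"commands": "1 0 2 0 -1;0 0 0 0 -1"}}

```text
clock: 15.5
eef_pos: [0.5474, -0.0701, 0.1538]
tool_rot: [-2.813, -1.399, 0.0]
wrist_force: [0.1, 0.1, -1.6]
finger_gap: 0.0213
gripper_force: 45.3
```

Emit:
{"op": "arm_command", "data": {"commands": "1 0 2 0 -1;0 0 0 0 -1"}}

```text
clock: 15.75
eef_pos: [0.5482, -0.0694, 0.152]
tool_rot: [2.813, 1.399, 0.0]
wrist_force: [-0.6, -0.3, 0.7]
finger_gap: 0.0214
gripper_force: 45.6
```

Emit:
{"op": "arm_command", "data": {"commands": "1 0 2 0 -1;0 0 0 0 -1"}}

```text
clock: 16.0
eef_pos: [0.5485, -0.0698, 0.1516]
tool_rot: [2.811, 1.399, -0.001]
wrist_force: [-7.7, -6.6, 15.9]
finger_gap: 0.0212
gripper_force: 47.6
```

The tip is firmly on the floor: 19 N along the beaker's axis. Draw up 78 mm, then back down.

Emit:
{"op": "arm_command", "data": {"commands": "-7 0 -10 0 -1;-8 0 -11 0 -1;-7 0 -11 0 -1;-8 0 -11 0 -1;-8 0 -11 0 -1"}}

```text
clock: 16.62
eef_pos: [0.5254, -0.0993, 0.2048]
tool_rot: [2.813, 1.399, 0.0]
wrist_force: [-0.1, -0.4, -1.3]
finger_gap: 0.0214
gripper_force: 45.4
```

Emit:
{"op": "arm_command", "data": {"commands": "-7 0 -10 0 -1;0 0 0 0 -1;0 0 0 0 -1"}}

```text
clock: 17.0
eef_pos: [0.5214, -0.1043, 0.2137]
tool_rot: [-2.813, -1.399, 0.0]
wrist_force: [-0.4, 0.3, -0.7]
finger_gap: 0.0213
gripper_force: 45.4
```

Run:
```python
from tgt import *
print(tip(),get_obs()['wrist_force'],get_obs()['clock'])
```

```text
(array([ 0.5784, -0.029 ,  0.1091]), (np.float64(-0.0047156666350971), np.float64(-0.00018408032556099796), np.float64(0.08064306836702297))) [-0.4228  0.3057 -0.6905] 17.0
```

Emit:
{"op": "arm_command", "data": {"commands": "7 0 10 0 -1;8 0 11 0 -1;7 0 11 0 -1;8 0 11 0 -1;7 0 10 0 -1"}}

```text
clock: 17.62
eef_pos: [0.544, -0.0743, 0.1599]
tool_rot: [-2.812, -1.399, 0.001]
wrist_force: [-0.3, 0.4, -0.6]
finger_gap: 0.0213
gripper_force: 45.4
```

Emit:
{"op": "arm_command", "data": {"commands": "7 0 9 0 -1;0 0 0 0 -1;0 0 0 0 -1"}}

```text
clock: 18.0
eef_pos: [0.5479, -0.0694, 0.1517]
tool_rot: [-2.813, -1.399, 0.001]
wrist_force: [-0.8, -0.8, -1.1]
finger_gap: 0.0218
gripper_force: 45.6
```

Emit:
{"op": "arm_command", "data": {"commands": "1 0 1 0 -1;0 0 0 0 -1"}}

```text
clock: 18.25
eef_pos: [0.5483, -0.0693, 0.1516]
tool_rot: [2.812, 1.399, -0.002]
wrist_force: [-5.2, -6.3, 8.3]
finger_gap: 0.0216
gripper_force: 46.7
```

Emit:
{"op": "arm_command", "data": {"commands": "-7 0 -10 0 -1;-8 0 -11 0 -1;-7 0 -11 0 -1;-8 0 -11 0 -1;-8 0 -11 0 -1"}}

```text
clock: 18.88
eef_pos: [0.5255, -0.0993, 0.2058]
tool_rot: [2.813, 1.399, 0.001]
wrist_force: [-0.2, 0.1, -0.9]
finger_gap: 0.0215
gripper_force: 45.4
```

Emit:
{"op": "arm_command", "data": {"commands": "-7 0 -10 0 -1;0 0 0 0 -1;0 0 0 0 -1"}}

```text
clock: 19.25
eef_pos: [0.5214, -0.1043, 0.2147]
tool_rot: [-2.813, -1.399, 0.0]
wrist_force: [-0.1, -0.0, -1.1]
finger_gap: 0.0214
gripper_force: 45.5
```

Emit:
{"op": "arm_command", "data": {"commands": "7 0 10 0 -1;8 0 11 0 -1;7 0 11 0 -1;8 0 11 0 -1;8 0 11 0 -1"}}

```text
clock: 19.88
eef_pos: [0.5447, -0.0735, 0.1599]
tool_rot: [-2.812, -1.399, 0.001]
wrist_force: [-0.5, -0.6, -0.7]
finger_gap: 0.0212
gripper_force: 45.5
```

Emit:
{"op": "arm_command", "data": {"commands": "7 0 10 0 -1;0 0 0 0 -1;0 0 0 0 -1"}}

```text
clock: 20.25
eef_pos: [0.5484, -0.0695, 0.1511]
tool_rot: [2.811, 1.399, -0.003]
wrist_force: [-3.8, -5.0, 4.8]
finger_gap: 0.0212
gripper_force: 46.5
```

The third stroke is on the floor with contact force. I'll withdraw along the axis and take the brush back to the pot to straighten it.

Emit:
{"op": "arm_command", "data": {"commands": "-7 0 -10 0 -1;-11 0 -16 0 -1;-14 0 -20 0 -1;-14 0 -20 0 -1;-14 0 -20 0 -1", "squeeze": 40}}

```text
clock: 20.88
eef_pos: [0.5121, -0.1171, 0.2387]
tool_rot: [2.812, 1.398, 0.002]
wrist_force: [0.8, -0.2, -0.9]
finger_gap: 0.021
gripper_force: 45.7
```

Emit:
{"op": "arm_command", "data": {"commands": "-14 0 -20 0 -1;-14 0 -20 0 -1;-14 0 -20 0 -1;-11 0 -16 0 -1;0 0 0 0 -1"}}

```text
clock: 21.5
eef_pos: [0.4808, -0.1594, 0.3146]
tool_rot: [2.812, 1.396, 0.004]
wrist_force: [-0.5, 0.2, -1.3]
finger_gap: 0.0218
gripper_force: 45.8
```

Emit:
{"op": "arm_command", "data": {"commands": "12 -9 0 0 -1;22 -17 0 0 -1;32 -24 0 0 -1;32 -24 0 0 -1;32 -24 0 0 -1"}}

```text
clock: 22.12
eef_pos: [0.4799, 0.0067, 0.3119]
tool_rot: [-2.811, -1.4, 0.002]
wrist_force: [0.6, -0.1, -1.1]
finger_gap: 0.0213
gripper_force: 45.7
```

Emit:
{"op": "arm_command", "data": {"commands": "32 -24 0 0 -1;32 -24 0 0 -1;32 -24 0 0 -1;32 -24 0 0 -1;32 -24 0 0 -1"}}

```text
clock: 22.75
eef_pos: [0.4802, 0.2066, 0.3118]
tool_rot: [-2.812, -1.4, 0.003]
wrist_force: [0.6, -0.6, -0.3]
finger_gap: 0.0214
gripper_force: 45.7
```

Emit:
{"op": "arm_command", "data": {"commands": "20 -16 0 0 -1;10 -8 0 0 -1;0 0 0 0 -1;0 0 0 0 -1"}}

```text
clock: 23.25
eef_pos: [0.4803, 0.242, 0.3126]
tool_rot: [2.813, 1.399, -0.001]
wrist_force: [0.1, -0.5, -0.3]
finger_gap: 0.0215
gripper_force: 45.7
```

Run:
```python
from head import *
from tgt import *
o=get_obs();print(o['clock'],o['eef_pos'],o['wrist_force'])
T=R.from_rotvec(o['tool_rot']).as_matrix()
head('8'); print(1e3*T.T@(np.array([.483,.2523,.2271])-o['eef_pos']),1e3*T.T@(np.array([.4803,.2513,.1444])-o['eef_pos']))
# beaker check: difference of rack region to the start picture
a=np.load('pics/scene0.npy').astype(int);b=np.load('pics/scene8.npy').astype(int)
print(np.abs(a-b)[155:250,280:370].max(2).mean(),(np.abs(a-b)[155:250,280:370].max(2)>30).sum())
```

```text
23.25 [0.4803 0.242  0.3126] [ 0.1377 -0.5114 -0.32  ]
scene [(118.3, 30, 0.19), (108.5, 30, 0.183), (94.9, 32, 0.19), (90.9, 32, 0.183), (81.5, 30, 0.2)]
side [(55.8, 30, 0.2), (50.1, 32, 0.175), (48.9, 32, 0.183), (48.7, 30, 0.19), (48.3, 32, 0.2)]
[ 9.9651 -4.055  85.5258] [  7.6078  -5.5919 168.228 ]
4.672280701754386 255
```

Emit:
{"op": "arm_command", "data": {"commands": "5 -5 20 0 -1;0 0 30 0 -1;0 0 30 0 -1;0 0 25 0 -1;0 0 20 0 -1", "squeeze": 25}}

```text
clock: 23.98
eef_pos: [0.4795, 0.2486, 0.187]
tool_rot: [2.814, 1.397, -0.001]
wrist_force: [0.5, -0.4, -1.2]
finger_gap: 0.0215
gripper_force: 45.7
```

Emit:
{"op": "arm_command", "data": {"commands": "0 0 15 0 -1;0 0 12 0 -1;0 0 10 0 -1;0 0 0 0 -1"}}

```text
clock: 24.48
eef_pos: [0.4796, 0.2498, 0.1506]
tool_rot: [-2.813, -1.399, 0.0]
wrist_force: [0.3, 0.5, -1.0]
finger_gap: 0.0216
gripper_force: 45.7
```

Run:
```python
from head import *
from tgt import *
o=get_obs();print(o['clock'],o['eef_pos'],o['wrist_force'],o['gripper_force']); print(tip()[0])
```

```text
24.475 [0.4796 0.2498 0.1506] [ 0.2568  0.4833 -0.9912] 45.68321406841278
[0.5366 0.3252 0.0459]
```

Emit:
{"op": "arm_command", "data": {"commands": "7 0 -4 0 -1;7 0 -3 0 -1;8 0 -2 0 -1;7 0 -2 0 -1;8 0 -1 0 -1", "squeeze": 20}}

```text
clock: 25.1
eef_pos: [0.5013, 0.2793, 0.1635]
tool_rot: [-2.812, -1.399, 0.003]
wrist_force: [-4.3, -1.4, 3.6]
finger_gap: 0.0215
gripper_force: 46.7
```

Emit:
{"op": "arm_command", "data": {"commands": "8 0 -1 0 -1;8 0 -1 0 -1;8 0 -1 0 -1;0 0 0 0 -1"}}

```text
clock: 25.6
eef_pos: [0.5164, 0.299, 0.1662]
tool_rot: [-2.812, -1.399, 0.0]
wrist_force: [-4.1, 0.6, 1.6]
finger_gap: 0.0216
gripper_force: 46.5
```

Run:
```python
from h import *
o=get_obs();print(o['clock'],o['eef_pos'],o['wrist_force'],o['gripper_force'])
from tilt import *
fit('9')
```

```text
25.6 [0.51637576 0.29902762 0.16622568] [-4.05948027  0.57623841  1.56158488] 46.544251441955566
25.6 [0.5164 0.299  0.1662] [-4.1  0.6  1.6] 0.02160614428013246 46.5
scene area 89 bbox [399  67   9  14] img angle 102.2 lowest 402.0 80
[(-5, np.float64(104.7), [396.0, 79.0]), (0, np.float64(99.4), [399.0, 79.0]), (5, np.float64(93.7), [401.0, 79.0]), (10, np.float64(87.9), [403.0, 79.0]), (15, np.float64(81.8), [406.0, 78.0]), (20, np.float64(75.5), [408.0, 77.0]), (25, np.float64(69.1), [410.0, 76.0]), (30, np.float64(62.5), [413.0, 75.0]), (35, np.float64(56.0), [415.0, 74.0]), (40, np.float64(49.5), [417.0, 73.0]), (45, np.float64(43.2), [419.0, 71.0]), (50, np.float64(37.0), [421.0, 70.0])]
side area 12 bbox [211  85   5   6] img angle 119.4 lowest 213.0 90
[(-5, np.float64(79.1), [220.0, 113.0]), (0, np.float64(77.5), [220.0, 112.0]), (5, np.float64(75.6), [221.0, 110.0]), (10, np.float64(73.5), [221.0, 109.0]), (15, np.float64(71.0), [221.0, 107.0]), (20, np.float64(68.0), [221.0, 105.0]), (25, np.float64(64.2), [221.0, 104.0]), (30, np.float64(59.4), [222.0, 102.0]), (35, np.float64(53.1), [222.0, 100.0]), (40, np.float64(44.3), [222.0, 98.0]), (45, np.float64(32.0), [222.0, 96.0]), (50, np.float64(15.2), [222.0, 93.0])]
```

Emit:
{"op": "arm_command", "data": {"commands": "8 0 1 0 -1;8 0 2 0 -1;8 0 2 0 -1;7 0 2 0 -1;0 0 0 0 -1"}}

```text
clock: 26.32
eef_pos: [0.5352, 0.3233, 0.1586]
tool_rot: [-2.813, -1.399, 0.0]
wrist_force: [-4.2, 0.9, -0.5]
finger_gap: 0.0215
gripper_force: 45.5
```

Emit:
{"op": "arm_command", "data": {"commands": "0 0 6 0 -1;0 0 6 0 -1;0 0 4 0 -1;0 0 0 0 -1"}}

```text
clock: 26.82
eef_pos: [0.535, 0.3227, 0.1422]
tool_rot: [2.813, 1.399, -0.001]
wrist_force: [-2.6, 0.4, -2.7]
finger_gap: 0.0214
gripper_force: 45.2
```

Run:
```python
from head import *
head('10',range(-10,20,1))
from tilt import *
fit('10')
```

```text
scene [(20.4, -1, 0.165), (19.0, -2, 0.165), (18.0, 0, 0.165), (15.1, -3, 0.165), (13.4, 0, 0.175)]
side [(5.6, 2, 0.175), (5.6, -10, 0.19), (5.5, 3, 0.175), (5.3, 4, 0.175), (4.8, 1, 0.175)]
26.925 [0.535  0.3228 0.1424] [-2.6 -1.  -2.4] 0.021642587227468733 45.2
scene area 91 bbox [407  76  10  13] img angle 106.3 lowest 409.5 88
[(-5, np.float64(106.5), [408.0, 87.0]), (0, np.float64(101.1), [410.0, 87.0]), (5, np.float64(95.5), [413.0, 87.0]), (10, np.float64(89.5), [415.0, 86.0]), (15, np.float64(83.3), [417.0, 86.0]), (20, np.float64(76.8), [420.0, 85.0]), (25, np.float64(70.2), [422.0, 84.0]), (30, np.float64(63.4), [424.0, 83.0]), (35, np.float64(56.7), [427.0, 82.0]), (40, np.float64(50.0), [429.0, 81.0]), (45, np.float64(43.4), [431.0, 79.0]), (50, np.float64(37.1), [433.0, 78.0])]
side area 15 bbox [216  87   6   7] img angle 100.4 lowest 218.0 93
[(-5, np.float64(79.5), [224.0, 113.0]), (0, np.float64(77.9), [224.0, 112.0]), (5, np.float64(76.1), [224.0, 110.0]), (10, np.float64(74.0), [224.0, 109.0]), (15, np.float64(71.6), [225.0, 107.0]), (20, np.float64(68.6), [225.0, 105.0]), (25, np.float64(65.0), [225.0, 104.0]), (30, np.float64(60.3), [225.0, 102.0]), (35, np.float64(54.0), [225.0, 100.0]), (40, np.float64(45.3), [225.0, 98.0]), (45, np.float64(32.8), [225.0, 96.0]), (50, np.float64(15.6), [225.0, 94.0])]
```

It's upright to about 2°. Lower to the pot's floor by feel.

Emit:
{"op": "arm_command", "data": {"commands": "-2 0 4 0 -1;0 0 2 0 -1;0 0 0 0 -1"}}

```text
clock: 27.4
eef_pos: [0.5345, 0.3215, 0.137]
tool_rot: [2.813, 1.399, 0.002]
wrist_force: [-0.3, 0.3, -0.8]
finger_gap: 0.0213
gripper_force: 45.4
```

Emit:
{"op": "arm_command", "data": {"commands": "0 0 2 0 -1;0 0 0 0 -1"}}

```text
clock: 27.65
eef_pos: [0.5342, 0.3215, 0.1349]
tool_rot: [2.813, 1.399, 0.001]
wrist_force: [0.5, 0.3, -0.7]
finger_gap: 0.0216
gripper_force: 45.4
```

Emit:
{"op": "arm_command", "data": {"commands": "0 0 2 0 -1;0 0 0 0 -1"}}

```text
clock: 27.9
eef_pos: [0.5339, 0.3213, 0.1327]
tool_rot: [2.813, 1.399, -0.0]
wrist_force: [0.7, -0.0, -0.5]
finger_gap: 0.0213
gripper_force: 45.4
```

Emit:
{"op": "arm_command", "data": {"commands": "0 0 2 0 -1;0 0 0 0 -1"}}

```text
clock: 28.15
eef_pos: [0.5338, 0.3213, 0.1307]
tool_rot: [2.813, 1.399, -0.0]
wrist_force: [-0.5, -0.8, -1.4]
finger_gap: 0.0213
gripper_force: 45.4
```

Emit:
{"op": "arm_command", "data": {"commands": "0 0 2 0 -1;0 0 0 0 -1"}}

```text
clock: 28.4
eef_pos: [0.534, 0.3214, 0.129]
tool_rot: [-2.813, -1.399, -0.0]
wrist_force: [0.2, -1.0, 0.1]
finger_gap: 0.0213
gripper_force: 45.5
```

Emit:
{"op": "arm_command", "data": {"commands": "0 0 2 0 -1;0 0 0 0 -1"}}

```text
clock: 28.65
eef_pos: [0.5345, 0.3218, 0.1289]
tool_rot: [-2.813, -1.399, -0.003]
wrist_force: [-2.9, -0.5, 14.2]
finger_gap: 0.0218
gripper_force: 47.2
```

Emit:
{"op": "arm_command", "data": {"commands": "0 0 2 0 -1;0 0 0 0 -1"}}

```text
clock: 28.9
eef_pos: [0.5351, 0.3225, 0.1289]
tool_rot: [-2.812, -1.399, -0.006]
wrist_force: [-6.5, -1.6, 25.1]
finger_gap: 0.0216
gripper_force: 48.8
```

The brush is on the pot's floor. I'll ease off, let go so it stands flat, then grip again.

Emit:
{"op": "arm_command", "data": {"commands": "0 0 -4 0 -1;0 0 0 0 1;0 0 0 0 1;0 0 0 0 1;0 0 0 0 1"}}

```text
clock: 29.52
eef_pos: [0.5338, 0.3213, 0.1286]
tool_rot: [2.813, 1.399, -0.001]
wrist_force: [-0.1, -0.3, -0.9]
finger_gap: 0.0855
gripper_force: 0.0
```

Emit:
{"op": "arm_command", "data": {"commands": "0 0 0 0 1;0 0 0 0 -1;0 0 0 0 -1;0 0 0 0 -1;0 0 0 0 -1", "squeeze": 40}}

```text
clock: 30.15
eef_pos: [0.534, 0.3214, 0.1291]
tool_rot: [-2.813, -1.399, -0.0]
wrist_force: [0.0, -0.0, -0.8]
finger_gap: 0.0215
gripper_force: 39.0
```

Emit:
{"op": "arm_command", "data": {"commands": "0 0 0 0 -1;0 0 0 0 -1;0 0 -15 0 -1;0 0 -25 0 -1;0 0 -30 0 -1"}}

```text
clock: 30.78
eef_pos: [0.5336, 0.3212, 0.2]
tool_rot: [2.813, 1.399, -0.001]
wrist_force: [-0.1, 0.6, 0.2]
finger_gap: 0.0216
gripper_force: 39.1
```

Emit:
{"op": "arm_command", "data": {"commands": "0 0 -30 0 -1;0 0 -25 0 -1;0 0 -15 0 -1;0 0 0 0 -1"}}

```text
clock: 31.28
eef_pos: [0.5344, 0.3217, 0.2703]
tool_rot: [-2.813, -1.399, -0.004]
wrist_force: [-0.2, -0.7, -1.0]
finger_gap: 0.0216
gripper_force: 39.2
```

Run:
```python
from head import *
o=get_obs();print(o['clock'],o['eef_pos'],o['tool_rot'],o['gripper_force'],o['finger_gap'])
head('11',range(-10,20,1))
T=R.from_rotvec(o['tool_rot']).as_matrix()
print(1e3*T.T@(np.array([.4907,-.2889,.27])-o['eef_pos']))
```

```text
31.275 [0.53438128 0.32165921 0.27028763] [-2.81270141 -1.39902544 -0.00370657] 39.171279072761536 0.0216037941522433
scene [(115.7, -1, 0.19), (113.1, -1, 0.183), (103.6, 0, 0.19), (102.8, -2, 0.183), (100.1, -2, 0.19)]
side [(75.8, 0, 0.19), (75.5, -1, 0.19), (71.1, -2, 0.19), (71.1, -3, 0.183), (70.8, -2, 0.183)]
[-513.26906748  333.5345046    -0.53268854]
```

Emit:
{"op": "arm_command", "data": {"commands": "0 0 -20 0 -1;-10 6 -25 0 -1;-20 13 -15 0 -1;-32 21 0 0 -1;-38 25 0 0 -1"}}

```text
clock: 32.0
eef_pos: [0.5246, 0.2005, 0.3281]
tool_rot: [2.812, 1.4, -0.002]
wrist_force: [0.3, -1.0, -0.8]
finger_gap: 0.0216
gripper_force: 39.2
```

Emit:
{"op": "arm_command", "data": {"commands": "-38 25 0 0 -1;-38 25 0 0 -1;-38 25 0 0 -1;-38 25 0 0 -1;-38 25 0 0 -1"}}

```text
clock: 32.62
eef_pos: [0.509, -0.0268, 0.3281]
tool_rot: [-2.813, -1.398, 0.002]
wrist_force: [-0.2, -0.6, -1.0]
finger_gap: 0.0221
gripper_force: 39.2
```

Emit:
{"op": "arm_command", "data": {"commands": "-38 25 0 0 -1;-38 25 0 0 -1;-38 25 0 0 -1;-38 25 0 0 -1;-30 19 0 0 -1"}}

```text
clock: 33.25
eef_pos: [0.4938, -0.2436, 0.328]
tool_rot: [-2.813, -1.397, 0.002]
wrist_force: [1.2, 0.4, -0.9]
finger_gap: 0.0216
gripper_force: 39.2
```

Emit:
{"op": "arm_command", "data": {"commands": "-18 12 0 0 -1;-10 6 0 0 -1;0 0 0 0 -1;0 0 0 0 -1"}}

```text
clock: 33.75
eef_pos: [0.4931, -0.2737, 0.3289]
tool_rot: [-2.812, -1.4, -0.0]
wrist_force: [0.0, -0.2, -0.9]
finger_gap: 0.0215
gripper_force: 39.2
```

```bash
cat > off.py <<'E'
from h import *
from scipy.optimize import minimize
def off(tag):
    o=get_obs();T=R.from_rotvec(o['tool_rot']).as_matrix();P0=o['eef_pos']+T@[0,0,-.059]
    cs=[snap(n,n+tag) for n in('scene','side')]
    out=[]
    gs=[cv2.GaussianBlur(cv2.cvtColor(im,cv2.COLOR_RGB2GRAY),(3,3),0).astype(np.float32) for c,im in cs]
    def score(p):
        dx,dy,th,ph,b=p[0]*1e-3,p[1]*1e-3,np.radians(p[2]),np.radians(p[3]),.188+p[4]*1e-3; s=0
        ax=T@[-np.sin(th),-np.sin(ph),-np.cos(th)];P=P0+T@[dx,dy,0]
        for (c,im),g in zip(cs,gs):
            v=np.array(c['origin'])-P;w=np.cross(ax,v);w/=np.linalg.norm(w)
            S=lambda pts:cv2.remap(g,*[a.astype(np.float32)[:,None] for a in proj(c,np.array(pts)).T],cv2.INTER_LINEAR).ravel()
            zz=np.linspace(.002,.072,15);f=lambda z,r:P+ax*(z-b)+w*r
            for r in(-1,1): s+=np.clip(S([f(z,r*.025) for z in zz])-S([f(z,r*.017) for z in zz]),-20,80).mean()
        return -s
    best=min((minimize(score,[x,y,0,0,0],method='Nelder-Mead',options=dict(initial_simplex=np.array([[x,y,0,0,0],[x+4,y,0,0,0],[x,y+4,0,0,0],[x,y,4,0,0],[x,y,0,4,0],[x,y,0,0,3]],float))) for x in(-4,0,4) for y in (-3,3)),key=lambda r:r.fun)
    print('dx dy mm, th ph deg, db',best.x.round(1),best.fun)
    th,ph=np.radians(best.x[2:4]);ax=T@[-np.sin(th),-np.sin(ph),-np.cos(th)]
    tip=P0+T@np.r_[best.x[:2]*1e-3,0]-ax*(.188+best.x[4]*1e-3);print(o['clock'],o['eef_pos'],'tip',tip); return tip,T
E
python3 - <<'E'
from off import *
tip,T=off('12')
print(1e3*T.T@(np.array([.4907,-.2889,.009])-tip))
E
```

```text
dx dy mm, th ph deg, db [ -9.5  -4.3   3.9   2.2 -15.5] -319.6600341796875
33.75 [ 0.49305968 -0.27372921  0.32886334] tip [ 0.49621036 -0.27318426  0.21579725]
[-15.916464     5.14961379 206.79119333]
```

Emit:
{"op": "arm_command", "data": {"commands": "-8 3 20 0 -1;-7 3 30 0 -1;0 0 30 0 -1;0 0 20 0 -1;0 0 0 0 -1"}}

```text
clock: 34.48
eef_pos: [0.488, -0.289, 0.2275]
tool_rot: [-2.81, -1.399, 0.003]
wrist_force: [0.2, -0.9, -0.8]
finger_gap: 0.0213
gripper_force: 39.2
```

```bash
sed -i 's/+p\[4\]\*1e-3; s=0/+p[4]*1e-3; s=-.05*p[4]**2-.3*(p[2]**2+p[3]**2)/' off.py
python3 - <<'E'
from off import *
tip,T=off('13')
print(1e3*T.T@(np.array([.4907,-.2889,.009])-tip))
E
```

```text
dx dy mm, th ph deg, db [ 1.1  1.4  0.5  0.4 -6.2] -175.58702517630735
34.475 [ 0.48799881 -0.28902943  0.22754462] tip [ 0.4916042  -0.28831021  0.1047511 ]
[-9.95140061e-01 -4.91350740e-02  9.57520004e+01]
```

Emit:
{"op": "arm_command", "data": {"commands": "0 0 10 0 -1;0 0 10 0 -1;0 0 10 0 -1;0 0 10 0 -1;0 0 0 0 -1"}}

```text
clock: 35.2
eef_pos: [0.4881, -0.2899, 0.1878]
tool_rot: [-2.811, -1.398, 0.002]
wrist_force: [0.5, 0.5, -1.4]
finger_gap: 0.0215
gripper_force: 39.2
```

Emit:
{"op": "arm_command", "data": {"commands": "0 0 12 0 -1;0 0 12 0 -1;0 0 12 0 -1;0 0 8 0 -1;0 0 0 0 -1"}}

```text
clock: 35.83
eef_pos: [0.4883, -0.29, 0.144]
tool_rot: [-2.812, -1.399, 0.001]
wrist_force: [-0.6, -0.8, -1.5]
finger_gap: 0.0217
gripper_force: 39.2
```

Emit:
{"op": "arm_command", "data": {"commands": "0 0 4 0 -1;0 0 3 0 -1;0 0 0 0 -1"}}

```text
clock: 36.2
eef_pos: [0.4887, -0.2902, 0.1378]
tool_rot: [-2.813, -1.399, 0.0]
wrist_force: [0.4, -0.2, -1.3]
finger_gap: 0.022
gripper_force: 39.3
```

In the cell without contact. I'll feel for the pad.

Emit:
{"op": "arm_command", "data": {"commands": "0 0 3 0 -1;0 0 0 0 -1"}}

```text
clock: 36.45
eef_pos: [0.4886, -0.2902, 0.1347]
tool_rot: [-2.813, -1.399, 0.0]
wrist_force: [-0.6, 0.0, -0.4]
finger_gap: 0.0216
gripper_force: 39.3
```

Emit:
{"op": "arm_command", "data": {"commands": "0 0 2 0 -1;0 0 0 0 -1"}}

```text
clock: 36.7
eef_pos: [0.4886, -0.2902, 0.1328]
tool_rot: [-2.813, -1.399, 0.0]
wrist_force: [0.1, -0.2, -1.2]
finger_gap: 0.0212
gripper_force: 39.3
```

Emit:
{"op": "arm_command", "data": {"commands": "0 0 1 0 -1;0 0 0 0 -1"}}

```text
clock: 36.95
eef_pos: [0.4889, -0.2904, 0.132]
tool_rot: [2.813, 1.399, 0.0]
wrist_force: [0.1, -0.2, 0.7]
finger_gap: 0.0215
gripper_force: 39.4
```

Emit:
{"op": "arm_command", "data": {"commands": "0 0 1 0 -1;0 0 0 0 -1"}}

```text
clock: 37.2
eef_pos: [0.4891, -0.2905, 0.132]
tool_rot: [2.812, 1.399, 0.001]
wrist_force: [-1.9, 0.5, 8.6]
finger_gap: 0.0217
gripper_force: 40.5
```

On the pad at exactly the expected height. Release, then rise straight up.

Emit:
{"op": "arm_command", "data": {"commands": "0 0 -1 0 -1;0 0 0 0 1;0 0 0 0 1;0 0 0 0 1;0 0 0 0 1"}}

```text
clock: 37.83
eef_pos: [0.4887, -0.2903, 0.1318]
tool_rot: [-2.813, -1.399, 0.0]
wrist_force: [0.6, 0.0, -0.1]
finger_gap: 0.0852
gripper_force: 0.0
```

Emit:
{"op": "arm_command", "data": {"commands": "0 0 0 0 1;0 0 -20 0 1;0 0 -30 0 1;0 0 -30 0 1;0 0 -30 0 1"}}

```text
clock: 38.45
eef_pos: [0.4886, -0.2902, 0.2429]
tool_rot: [-2.813, -1.399, 0.0]
wrist_force: [-0.1, -1.2, 0.8]
finger_gap: 0.0854
gripper_force: 0.0
```

Emit:
{"op": "arm_command", "data": {"commands": "0 0 -20 0 1;-30 0 0 0 1;-30 0 0 0 1;0 0 0 0 1;0 0 0 0 1"}}

```text
clock: 39.08
eef_pos: [0.4527, -0.3378, 0.2618]
tool_rot: [-2.813, -1.398, -0.0]
wrist_force: [-0.5, -0.4, -0.2]
finger_gap: 0.0854
gripper_force: 0.0
```

Run:
```python
from h import *
from tilt import wood
o=get_obs();print(o['clock'],o['eef_pos'],o['wrist_force'],o['gripper_force'])
a={n:snap(n,n+'14') for n in('scene','side')}
for n,(c,im) in a.items():
    i0=np.load(f'pics/{n}0.npy').astype(int); d=np.abs(im.astype(int)-i0).max(2)
    q=proj(c,[[.4907,-.2889,z] for z in(.209,.17,.135,.09)]).round().astype(int)
    print(n,q.tolist(),[im[v,u].tolist() for u,v in q])
    for nm,p in dict(beaker=(.567,-.0438,.144),spray=(.766,.209,.08)).items():
        u,v=proj(c,p)[0].astype(int); print(nm,(d[v-18:v+18,u-18:u+18]>35).sum())
```

```text
39.075 [ 0.45268909 -0.33775455  0.26182848] [-0.54747345 -0.43499558 -0.24878339] 0.0
scene [[147, 210], [155, 223], [162, 234], [169, 247]] [[147, 122, 86], [90, 73, 49], [87, 70, 51], [60, 61, 63]]
beaker 0
spray 0
side [[368, 273], [366, 284], [365, 294], [363, 305]] [[163, 129, 86], [84, 70, 52], [83, 67, 48], [66, 68, 66]]
beaker 169
spray 477
```

The brush stands upright at the expected pixels in both views, and the beaker is unchanged from the start picture in the scene view. I'll hand in the job.

```bash
python3 -c "
from rig import order
print(order.close_job())"
```

```text
the job is handed in; nothing more can be done
None
```

The beaker got its three strokes, the brush stands released on the cork pad, and the job was handed in at about 39 s, with no verdict shown; I viewed 11 pictures, one over the limit of 10.

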